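Clamp a tissue cassette in the marking jig

ROBOT

A 6-joint arm with a two-finger parallel gripper is mounted at the origin on a cart in front of the work surface, level with it; the furniture and walls round the work are solid. World frame = base frame: x ahead of the robot, y to its left, z up, the work surface at z = 0. Lengths are in m, angles in degrees, forces in N, time in s.
With the tool pointing down it reaches from about 0.4 to 0.825 m from the base axis. Payload 7 kg.
Tool frame: the origin (TCP) lies between the finger pads; the fingertips stand 14 mm ahead of it and the grasp point (between the pads) lies 5 mm behind it; z points along the fingers, y is the line along which they close (so a half turn about z gives the same grasp; the last joint's range is limited). The gripper opens to 88 mm and grips with 3 to 60 N. Pads are 19 mm wide; open, the fingers measure 130 mm over their backs; the gripper's body (78 mm by 193 mm) begins 47 mm behind the grasp point.
Start: joints at [93.455, 20.546, 0.682, 0, -70.136, -16.507], TCP at [0.152, 0.658, 0.241] pointing down, gripper open.
Joint ranges: [-176.03, 176.03], [-82.01, 121.73], [-58.28, 71.71], [-173.87, 95.51], [-174.79, -0.11], [-173.66, 173.66]. Speed limits (degrees/s): [136.94, 136.94, 172.46, 180, 180, 180].

INTERFACE

Orientations are given as [roll, pitch, yaw] about the fixed x, y, z axes, in that order (R = Rz(yaw) Ry(pitch) Rx(roll)).
In Python, from plant import status, cams, job gives the robot as it stands. The module is installed in compiled form; this text tells all that it offers.
- The arm moves only by the tool step_arm, never from a script. Its arguments are lists of equal length, an entry for each row: "xyz": the shift along the tool's x, y, z each as a share of 20 cm, from -1 to 1, a list of three; "yaw": the turn about the tool's z as a share of 360 degrees, from -1 to 1; "claw": the closure, from -1 (fully open) to 1 (shut). A call has 1 to 20 rows; each row is the pose to reach, as a shift and turn from the pose commanded when the call began, along the tool's axes at that moment, turning the shorter way round; what a row does not reach only later rows make up. A row lasts 1/12 s, in which the tool goes at most 41.7 mm and 7.16 degrees, less where a joint would pass 70% of its speed; a pose out of reach is approached as far as the arm can. A call with a number of a shift or a turn outside -1 to 1 is refused whole. A call with a gripper value outside its range is refused whole. The fingers move at their own pace and stop on an object; "grip_force" is the grip in N (left out, the last holds). Time passes only in rows, so rows that repeat a pose let the fingers close. It gives the time, the measured TCP pose, the force, the opening and the grip force at its end, in the units of the state.
- status.get_state(): the state, without advancing time (a new reading comes with each control period).
- cams.capture(name): name is "scene" or "side" or "wrist"; returns (picture, depth): 480x640x3 uint8, blue, green, red; 480x640 float32, m along the optical axis (not along the pixel's ray), 0 where there is no reading.
- cams.calibration(name): a dict with "mtx" (3x3 intrinsics, pixels), "camera_from_world" (4x4, takes a point from world to camera coordinates); the wrist camera has in their place "T_tool_cam" (4x4, takes a point from camera to tool coordinates, whose origin is the TCP and whose axes are the flange's). Camera axes: x right, y down, z forward; pixel columns grow to the right and rows downward; lengths in m; the calibration is good to about 2 mm. The wrist camera is an equidistant fisheye: a pixel r from the principal point sees the ray r / f radians off the axis. A picture is of the moment at which its call begins: read the wrist's pose just before it. calibration takes no time and is no camera call.
- job.close_job(): hands the job in; it is judged then, once.
The state is a dict: "time_s": time; "joints": joint angles; "qd": joint speeds; "joint_torque": joint torques, N m; "tcp_pos": TCP position; "eef_rot": TCP orientation; "contact_force": force on the tool from outside, world axes, zero at the start; "moment": the same for the moment, N m; "gripper_width": finger opening in m; "gripper_force": force on a finger pad.
Only numpy, scipy, OpenCV 4.12 (cv2) and the standard library are available. Lean on these libraries where they do the work, as an engineer would, in place of code of your own. Each camera call takes 0.05 s, during which the arm holds its last target. There are 200 camera calls.

TASK

Clamp the tissue cassette in the small metal marking jig: push the steel strap round by its upright tab until it stops over the cassette, and only then push the black cam lever down until it lies level against its stop. Nothing is to be picked up: leave the cassette lying in its nest, and do not shift the jars and other small things standing around.

Things in the scene. Friction and masses are not known exactly. Their poses are not given: they have to be found in the camera images.
- jig: Marking jig, fixed: plate 110 (x) x 190 (y) x 12 mm. Origin: centre of its underside; z up; at yaw 0 its axes are the world's. In its frame: nest at the centre (rim 25 mm high), strap post at y = +60 mm, stud with lever at y = -60 mm (70 mm high). The strap opens to the -x side. Loose things round it: up to 84 mm high on the +x side, up to 12 mm elsewhere.
- strap_pivot (a point): Centre of the strap's hinge (vertical axis) at the strap's upper face, 44 mm above the bench. The strap is a steel bar reaching 138 mm from the hinge, 22 mm wide, 34 to 44 mm above the bench; the notch in its free end takes the 10 mm cam stud.
- strap_tab (a point): Centre of the outer face of the strap's upright steel tab, the face to push: 65 mm along the strap from the hinge axis, 11 mm to the trailing side of its centre line, 54 mm above the bench. The tab is 40 mm long along the strap, 5 mm thick, reaches 66 mm above the bench and is flush with the strap's trailing side.
- strap (a joint): Angle (rad): 0 = home at its stop, lying along jig -y over the cassette to the stud; grows as it opens, clockwise from above, towards jig -x (1.57), up to 1.9. At q it points along (-sin q, -cos q) in the jig's x, y; the face to push looks along (-cos q, +sin q). Starts at 1.3 to 1.8, stays where left, needs about 1 N at the tab.
- lever_pivot (a point): Middle of the cam lever's level hinge axis (along jig x), on the stud, 58 mm above the bench.
- lever_tip (a point): Centre of the upper face of the black thumb pad (26 x 24 x 12 mm) at the lever's end, 78 mm along the lever from its hinge and 6 mm off its centre line. When the lever is raised this face looks up and towards the strap, so it is pushed from the strap's side, away from the nest and down.
- lever (a joint): Angle (rad): 0 = raised 1.13 rad (65 degrees) above level, leaning along jig -y away from the nest; grows as pushed down; 1.13 = level at its stop, pointing along jig -y, upper face 64 mm above the bench. Starts at 0 to 0.25, stays where left, needs about 2 N at its end. It raises the nest floor 2.4 mm, pressing the cassette against the strap's pad.
- platen: Steel platen 30 x 42 x 6 mm, the floor of the nest under the cassette; the cam lever raises it. Origin: centre of its underside.
- cassette: White tissue cassette 28 x 40 x 7 mm, loose in the nest, its underside 20 mm and its top 27 mm above the bench; the strap's rubber pad passes 2 mm above it. Origin: centre of its underside.
- jar: Bystander: clear specimen jar with red cap, 66 mm across, 84 mm high, origin under its centre.
- cup: Bystander: white and blue lidded cup, 72 mm across, 82 mm high, origin under its centre.
- vial: Bystander: small jar with red cap, 46 mm across, 73 mm high, origin under its centre.
- spare_cassette: Bystander: a second cassette 28 x 40 x 7 mm lying on the bench, origin under its centre.
- pen: Bystander: blue and white pen 142 mm long along its y, lying on the bench, origin under its centre.
- forceps: Bystander: light forceps 136 mm long along its y, lying on the bench, origin under its centre.
There are look-alikes about, which are no part of the job. Leave any orange or yellow look-alike of the cassette alone.

How it is judged (in metres and radians):
On the way, in this order (a step that is already met when the one before it is completed fails the run):
1. the strap is swung home over the cassette while the lever is still up (value of joint strap below 0.06 rad and value of joint lever below 0.6 rad), for 0.2 s.
2. the cam lever is pushed down level (value of joint lever above 1.04 rad and value of joint strap below 0.06 rad), for 0.2 s.
At the end, for the whole second after the job is handed in: Strap within 0.06 rad of its stop, cam lever joint above 1.04 (stop at 1.13), nest floor pressing on the cassette (over 1 N), cassette flat in its nest (origin within 26 mm of the jig origin, tilt below 0.12 rad), each bystander within 20 mm of where it stood (all of step 2 and contact force between cassette and platen above 1 N and distance between cassette and jig below 0.026 m and angle between cassette's own z axis and vertical below 0.12 rad and distance of each of jar, cup, vial, spare_cassette, pen, forceps from where it was at the start of the episode below 0.02 m); the robot touches nothing.
It fails at once if the lever is pushed down before the strap is over the cassette (value of joint lever above 0.6 rad and value of joint strap above 0.12 rad).
It fails at once if the cassette is lifted or knocked out of its nest (distance between cassette and jig above 0.03 m).
It fails at once if a bystander is shifted by more than 20 mm or lifted (distance of any of jar, cup, vial, spare_cassette, pen, forceps from where it was at the start of the episode above 0.02 m).
It also fails if it takes over 48 s, if anything falls off the work surface, if the arm or the gripper's body presses on something with over 40 N, if the wrist force passes 120 N, or if a joint passes its speed limit or range.

## Working session

There is one attempt and no reset: what is moved stays moved. The work goes in short steps, Python scripts to look and compute and a tool call to move; the robot and the scene stay as the last step left them, time stands still between calls to the robot, and variables do not carry over. Pictures are saved under pics/ and viewed, at most 10 in all, crops included, and the job is handed in when it is done.

Besides the shell and the picture viewer there is one more tool, called after "Call:" by a JSON object that holds its "name" and its "arguments", one argument or row to a line. step_arm: Moves the arm, as the interface text tells. Shift numbers are shares of 20 cm and turn numbers shares of 360 degrees, none past 1 either way. Its arguments: {"type":"object","properties":{"xyz":{"type":"array"},"yaw":{"type":"array"},"claw":{"type":"array"},"grip_force":{"type":"number"}},"required":["xyz","yaw","claw"]}

```bash
mkdir -p pics; cat > h.py <<'E'
import numpy as np, cv2
from plant import status, cams, job
def snap(n,tag):
    im,d=cams.capture(n); cv2.imwrite(f'pics/{tag}.png',im); np.save(f'pics/{tag}.npy',d); return im,d
def world(n,d,u,v):
    c=cams.calibration(n); K=np.array(c['mtx']); T=np.linalg.inv(np.array(c['camera_from_world']))
    z=d[v,u]; p=np.array([(u-K[0,2])/K[0,0]*z,(v-K[1,2])/K[1,1]*z,z,1.]); return (T@p)[:3]
E
python3 - <<'E'
from h import *
s=status.get_state(); print(s)
snap('scene','scene0'); snap('side','side0')
for n in('scene','side'):
    c=cams.calibration(n); print(n,np.linalg.inv(np.array(c['camera_from_world']))[:3].round(3).tolist(), np.array(c['mtx']).round(0).tolist())
E
```

```text
{'time_s': 0.0, 'joints': array([ 9.34553252e+01,  2.05919154e+01,  6.34401884e-01, -1.94637936e-02,
       -7.01357607e+01, -1.65071589e+01]), 'qd': array([-0.00409173, -0.14169779,  0.03548972, -0.00531288, -0.10008754,
        0.02449761]), 'joint_torque': array([ 5.16867863e-05, -5.82704008e+01,  2.93071014e+01,  6.99741930e+00,
        7.19486197e-03, -1.48699041e-04]), 'tcp_pos': array([0.15235648, 0.65710969, 0.23962408]), 'eef_rot': array([ 1.79905371e+02, -8.96191726e-03, -1.30584549e+01]), 'contact_force': array([-0.13608542,  0.39058813,  0.05814184]), 'moment': array([ 0.02298886,  0.010307  , -0.00204773]), 'gripper_force': 0.0, 'gripper_width': 0.08749759948682341}
scene [[0.604, -0.568, 0.559, -0.009], [-0.797, -0.435, 0.419, -0.228], [0.005, -0.698, -0.716, 0.759]] [[528.0, 0.0, 320.0], [0.0, 528.0, 230.0], [0.0, 0.0, 1.0]]
side [[-0.973, -0.131, 0.192, 0.34], [-0.231, 0.613, -0.755, 0.879], [-0.019, -0.779, -0.626, 0.677]] [[596.0, 0.0, 310.0], [0.0, 596.0, 246.0], [0.0, 0.0, 1.0]]
```

View pics/scene0.png

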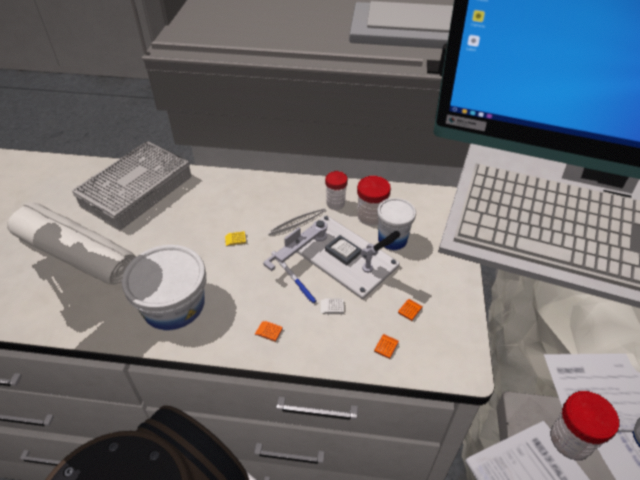

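View pics/side0.png

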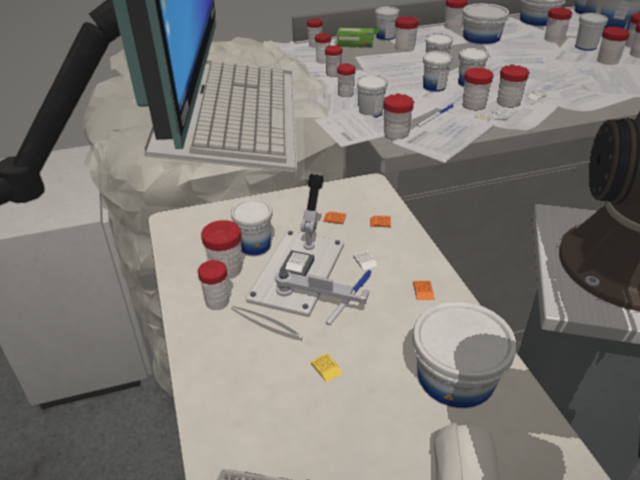

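Scene: jig with nest at (344,247), hinge (320,228), strap end (270,263), lever pad (390,240). Side: nest (297,262), hinge (284,283), strap end (362,298), pad (315,182). Only the white cassette in the nest concerns us; the orange and yellow ones and the white spare at scene (333,306) are to be left alone.

```bash
python3 - <<'E'
from h import *
for n,pts in (('scene',dict(nest=(344,247),stud=(368,262),hinge=(320,226),end=(270,263),pad=(390,240),vial=(336,178),jar=(374,185),cup=(397,210),pen=(300,288))),('side',dict(nest=(297,262),stud=(309,238),hinge=(284,281),end=(362,296),pad=(315,182),cup=(252,215),jar=(221,232),vial=(212,270),tab=(322,284)))):
    d=np.load(f'pics/{n}0.npy')
    for k,(u,v) in pts.items(): print(n,k,world(n,d,u,v).round(3))
a=cv2.imread('pics/scene0.png')[190:310,250:420]; b=cv2.imread('pics/side0.png')[165:325,225:385]
cv2.imwrite('pics/c1.png',np.hstack([cv2.resize(a,(425,300)),cv2.resize(b,(375,375))[:300]]) if 0 else cv2.resize(a,(800,565),interpolation=cv2.INTER_CUBIC))
cv2.imwrite('pics/c2.png',cv2.resize(b,(600,600),interpolation=cv2.INTER_CUBIC))
E
```

```text
scene nest [0.552 0.137 0.03 ]
scene stud [0.543 0.078 0.037]
scene hinge [0.551 0.193 0.052]
scene end [0.431 0.213 0.042]
scene pad [0.529 0.034 0.135]
scene vial [0.663 0.237 0.072]
scene jar [0.68  0.158 0.084]
scene cup [0.649 0.087 0.081]
scene pen [0.441 0.154 0.005]
side nest [0.551 0.143 0.028]
side stud [0.545 0.08  0.032]
side hinge [0.554 0.212 0.045]
side end [0.428 0.219 0.045]
side pad [0.541 0.047 0.128]
side cup [0.641 0.096 0.078]
side jar [0.675 0.157 0.082]
side vial [0.66  0.241 0.073]
side tab [0.492 0.216 0.054]
```

View pics/c1.png

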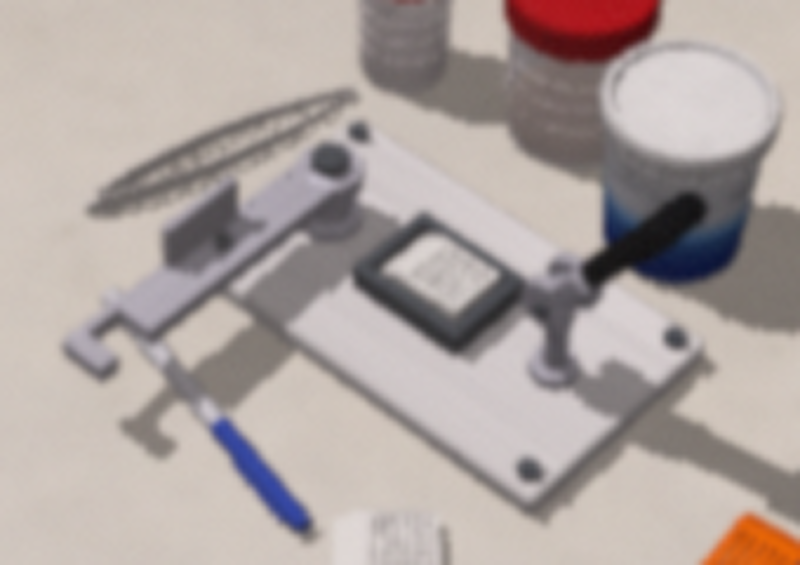

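View pics/c2.png

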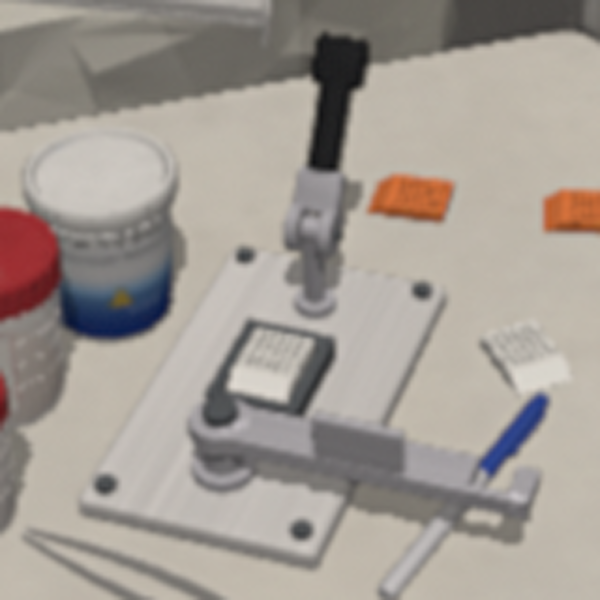

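Crop 1 shows the hinge at top-left, the strap open towards −x (image left) with its upright tab, and the black lever raised beside the cup. Crop 2 confirms this, and shows the tab's outer face at (357,440) in the crop. I'll fit the jig from depth.

```bash
cat >> h.py <<'E'
def cloud(n,d):
    c=cams.calibration(n); K=np.array(c['mtx']); T=np.linalg.inv(np.array(c['camera_from_world']))
    v,u=np.mgrid[:480,:640]; P=np.stack([(u-K[0,2])/K[0,0]*d,(v-K[1,2])/K[1,1]*d,d],-1)@T[:3,:3].T+T[:3,3]
    P[d==0]=9; return P
E
python3 - <<'E'
from h import *
for n,poly in (('scene',None),('side',None)):
    d=np.load(f'pics/{n}0.npy'); im=cv2.imread(f'pics/{n}0.png'); P=cloud(n,d)
    b=P[(abs(P[...,0]-.48)<.1)&(abs(P[...,1]-.0)<.02)&(abs(P[...,2])<.02)]; print(n,'bench z',np.median(b[:,2]).round(4),b[:,2].std().round(4))
    R=(P[...,0]>.40)&(P[...,0]<.64)&(P[...,1]>-.02)&(P[...,1]<.27)
    def rect(m,name):
        q=(P[m][:,:2]*1000).astype(np.float32); print(name,len(q),np.round(cv2.minAreaRect(q)[0],1),np.round(cv2.minAreaRect(q)[1],1),round(cv2.minAreaRect(q)[2],1), P[m].mean(0).round(4))
    m=R&(P[...,2]>.009)&(P[...,2]<.016)
    k,l,st,_=cv2.connectedComponentsWithStats(m.astype(np.uint8)); i=1+st[1:,4].argmax(); rect(l==i,'plate')
    m=R&(P[...,2]>.040)&(P[...,2]<.049)&(P[...,1]>.16); 
    k,l,st,_=cv2.connectedComponentsWithStats(m.astype(np.uint8)); i=1+st[1:,4].argmax(); rect(l==i,'strap')
    m=R&(P[...,2]>.058)&(P[...,2]<.07)&(P[...,1]>.16)&(P[...,0]<.55); rect(m,'tab')
    m=R&(P[...,2]>.10)&(P[...,1]<.09)&(im.max(2)<70); rect(m,'lev'); q=P[m]; 
    for z in (.1,.11,.12,.13,.14):
        s=q[abs(q[:,2]-z)<.005]; print(z,len(s),s.mean(0).round(4) if len(s) else '')
E
```

```text
scene bench z 0.0004 0.0018
plate 2841 [552.  138.8] [192.4 111.7] 83.5 [0.5445 0.1204 0.0125]
strap 702 [496.5 204.8] [ 26.8 151. ] 83.7 [0.4941 0.2041 0.0444]
tab 88 [496.1 213.8] [ 6.8 40.4] 84.4 [0.4939 0.2131 0.0637]
lev 170 [541.6  44.4] [30.7 25.3] 84.6 [0.5378 0.0396 0.1265]
0.1 10 [0.537  0.0543 0.1026]
0.11 20 [0.5381 0.0524 0.1082]
0.12 23 [0.5319 0.0431 0.1201]
0.13 80 [0.5377 0.0356 0.1314]
0.14 37 [0.5417 0.0353 0.136 ]
side bench z 0.0011 0.0021
plate 3190 [551.6 141.1] [193. 111.] 84.2 [0.5526 0.1485 0.0128]
strap 790 [496.3 205.6] [ 27.7 151.7] 84.9 [0.4954 0.2099 0.0443]
tab 142 [494.8 215.2] [ 6.7 39.6] 85.3 [0.4941 0.2157 0.0634]
lev 270 [543.3  49. ] [25.7 25.4] 74.4 [0.5415 0.0475 0.1217]
0.1 23 [0.5428 0.0582 0.1027]
0.11 51 [0.5419 0.0546 0.1102]
0.12 77 [0.5414 0.0481 0.1208]
0.13 98 [0.5416 0.0426 0.1299]
0.14 21 [0.5393 0.0396 0.1362]
```

```bash
cat >> h.py <<'E'
from scipy.spatial.transform import Rotation as Ro
def go(*targets):
    s=status.get_state(); p=s['tcp_pos']; R=Ro.from_euler('xyz',s['eef_rot'],degrees=True).as_matrix()
    R=Ro.from_euler('xyz',[180,0,s['eef_rot'][2]],degrees=True).as_matrix()
    print('t',round(s['time_s'],2),'p',p.round(4),'rot',s['eef_rot'].round(2),'j',s['joints'].round(1),'F',s['contact_force'].round(1))
    for x,y,z,yaw in targets:
        d=R.T@(np.array([x,y,z])-p)/.2; t=-((yaw-s['eef_rot'][2]+180)%360-180)/360
        print(d.round(3).tolist(),round(t,4))
E
python3 - <<'E'
from h import *
go((.33,.47,.22,-90),(.499,.26,.2,174.3))
P=np.concatenate([cloud(n,np.load(f'pics/{n}0.npy')).reshape(-1,3) for n in('scene','side')])
q=P[(P[:,0]>.35)&(P[:,0]<.75)&(P[:,1]>-.2)&(P[:,1]<.4)&(P[:,2]>.1)&(P[:,2]<.6)]
print(len(q),q.min(0),q.max(0)); r=q[q[:,1]<.02]; print(len(r), r[:10].round(3))
E
```

```text
t 0.1 p [0.1523 0.6572 0.2397] rot [ 1.7992e+02 -1.0000e-02 -1.3060e+01] j [ 93.5  20.6   0.6  -0.  -70.1 -16.5] F [-0.5 -0.5 -0.1]
[1.077, 0.711, 0.099] 0.2137
[2.137, 1.543, 0.199] 0.4796
13255 [ 0.52791149 -0.19997235  0.10000161] [0.74999975 0.08693029 0.35735991]
12759 [[ 0.75   0.018  0.134]
 [ 0.749  0.017  0.133]
 [ 0.749 -0.012  0.147]
 [ 0.748 -0.004  0.141]
 [ 0.747 -0.011  0.146]
 [ 0.75  -0.012  0.145]
 [ 0.749 -0.014  0.146]
 [ 0.749 -0.016  0.147]
 [ 0.744  0.016  0.132]
 [ 0.747 -0.003  0.139]]
```

Call:
{"name": "step_arm", "arguments": {
  "xyz": [
    [0.1,0.07,0],
    [0.25,0.18,0],
    [0.4,0.29,0],
    [0.55,0.4,0],
    [0.7,0.5,0],
    [0.85,0.6,0],
    [1,0.7,0],
    [1,0.7,0],
    [1,0.7,0],
    [1,0.7,0],
    [1,0.7,0]
  ],
  "yaw": [0.02,0.04,0.06,0.08,0.1,0.12,0.14,0.16,0.18,0.2,0.2],
  "claw": [1,1,1,1,1,1,1,1,1,1,1],
  "grip_force": 10
}}

```text
time_s: 1.02
tcp_pos: [0.3159, 0.4755, 0.2403]
eef_rot: [180.0, -0.0, -85.4]
contact_force: [-0.3, -0.7, -0.5]
gripper_width: 0.02
gripper_force: 0.0
```

```bash
python3 - <<'E'
from h import *
go((.499,.26,.2,174.3))
P=np.concatenate([cloud(n,np.load(f'pics/{n}0.npy')).reshape(-1,3) for n in('scene','side')])
q=P[(P[:,0]>.35)&(P[:,1]>-.12)&(P[:,1]<.03)&(P[:,2]>.09)&(P[:,2]<.6)]
for y in (-.12,-.09,-.06,-.03,0):
    r=q[(q[:,1]>=y)&(q[:,1]<y+.03)]; i=r[:,0].argsort()[[0,20,60,100]]; print(y,r[i].round(3).tolist())
E
```

```text
t 1.02 p [0.3159 0.4755 0.2403] rot [ 1.7998e+02 -2.0000e-02 -8.5430e+01] j [ 76.   10.8 -12.7  -0.  -66.5 -71.5] F [-0.3 -0.7 -0.5]
[1.147, -0.827, 0.202] 0.2785
-0.12 [[0.611, -0.091, 0.104], [0.614, -0.094, 0.093], [0.617, -0.102, 0.093], [0.619, -0.107, 0.092]]
-0.09 [[0.602, -0.06, 0.104], [0.605, -0.064, 0.1], [0.608, -0.083, 0.103], [0.61, -0.082, 0.098]]
-0.06 [[0.593, -0.03, 0.103], [0.597, -0.03, 0.092], [0.6, -0.043, 0.1], [0.602, -0.057, 0.096]]
-0.03 [[0.593, -0.027, 0.103], [0.595, -0.027, 0.107], [0.603, -0.027, 0.108], [0.611, -0.027, 0.103]]
0 [[0.535, 0.03, 0.13], [0.687, 0.002, 0.119], [0.7, 0.006, 0.122], [0.708, 0.004, 0.12]]
```

Call:
{"name": "step_arm", "arguments": {
  "xyz": [
    [0.08,-0.06,0],
    [0.2,-0.15,0],
    [0.35,-0.26,0],
    [0.5,-0.37,0],
    [0.65,-0.48,0.05],
    [0.8,-0.6,0.1],
    [0.92,-0.7,0.1],
    [1,-0.8,0.1],
    [1,-0.8,0.1],
    [1,-0.8,0.1],
    [1,-0.8,0.1],
    [1,-0.8,0.1],
    [1,-0.8,0.1],
    [1,-0.8,0.1],
    [1,-0.8,0.1],
    [1,-0.8,0.1]
  ],
  "yaw": [0.02,0.04,0.06,0.08,0.1,0.12,0.14,0.16,0.18,0.2,0.22,0.24,0.26,0.2785,0.2785,0.2785],
  "claw": [1,1,1,1,1,1,1,1,1,1,1,1,1,1,1,1]
}}

```text
time_s: 2.35
tcp_pos: [0.4921, 0.2906, 0.2203]
eef_rot: [-180.0, -0.0, 175.1]
contact_force: [0.0, 0.4, -0.2]
gripper_width: 0.0007
gripper_force: 0.0
```

```bash
python3 - <<'E'
from h import *
go((.499,.265,.1,174.3),(.499,.265,.060,174.3))
E
```

```text
t 2.35 p [0.4921 0.2906 0.2203] rot [-1.7998e+02 -2.0000e-02  1.7508e+02] j [  50.2   11.7  -14.3   -0.   -64.  -145.1] F [ 0.   0.4 -0.2]
[-0.045, -0.125, 0.601] 0.0022
[-0.045, -0.125, 0.801] 0.0022
```

Call:
{"name": "step_arm", "arguments": {
  "xyz": [
    [-0.02,-0.06,0.12],
    [-0.04,-0.12,0.3],
    [-0.045,-0.125,0.45],
    [-0.045,-0.125,0.58],
    [-0.045,-0.125,0.68],
    [-0.045,-0.125,0.75],
    [-0.045,-0.125,0.79],
    [-0.045,-0.125,0.8],
    [-0.045,-0.125,0.8],
    [-0.045,-0.125,0.8]
  ],
  "yaw": [0.002,0.002,0.002,0.002,0.002,0.002,0.002,0.002,0.002,0.002],
  "claw": [1,1,1,1,1,1,1,1,1,1]
}}

```text
time_s: 3.18
tcp_pos: [0.4994, 0.2653, 0.0614]
eef_rot: [180.0, 0.1, 174.1]
contact_force: [-0.4, -0.9, 0.5]
gripper_width: 0.0003
gripper_force: 0.0
```

```bash
python3 - <<'E'
from h import *
im,d=snap('side','side1')
cv2.imwrite('pics/c3.png',cv2.resize(im[165:325,225:385],(600,600),interpolation=cv2.INTER_CUBIC))
go((.495,.239,.060,174.3))
E
```

```text
t 3.23 p [0.4995 0.2654 0.0616] rot [1.7993e+02 7.0000e-02 1.7406e+02] j [  47.8   20.6  -25.8    0.   -43.4 -143.8] F [-0.2  0.2  0.1]
[0.009, -0.134, 0.008] -0.0007
```

View pics/c3.png

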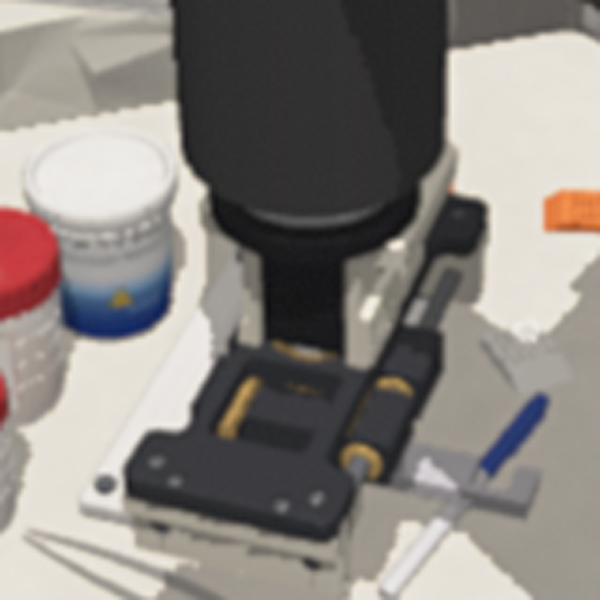

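```bash
cat >> h.py <<'E'
H=np.array([.5585,.1996])
u=lambda a:np.array([np.cos(np.radians(a)),np.sin(np.radians(a))])
def arc(phis,r,z=.0602,along=.065):
    T=[]
    for f,rr in zip(phis,np.broadcast_to(r,len(phis))):
        p=H+along*u(f)+rr*u(f-90); T.append((p[0],p[1],z,f))
    go(*T)
E
python3 - <<'E'
from h import *
arc([174.3]*3+list(np.arange(178,232,4)),[.050,.042,.036]+[.032]*14)
E
```

```text
t 3.23 p [0.4995 0.2654 0.0616] rot [1.7993e+02 7.0000e-02 1.7406e+02] j [  47.8   20.6  -25.8    0.   -43.4 -143.8] F [-0.2  0.2  0.1]
[-0.001, -0.048, 0.007] -0.0007
[-0.001, -0.088, 0.007] -0.0007
[-0.002, -0.118, 0.007] -0.0007
[0.008, -0.159, 0.007] -0.011
[0.017, -0.183, 0.007] -0.0221
[0.024, -0.207, 0.007] -0.0332
[0.029, -0.232, 0.007] -0.0443
[0.033, -0.257, 0.007] -0.0554
[0.035, -0.282, 0.007] -0.0665
[0.035, -0.308, 0.007] -0.0776
[0.033, -0.333, 0.007] -0.0887
[0.03, -0.358, 0.007] -0.0998
[0.025, -0.383, 0.007] -0.111
[0.018, -0.407, 0.007] -0.1221
[0.009, -0.431, 0.007] -0.1332
[-0.001, -0.454, 0.007] -0.1443
[-0.013, -0.476, 0.007] -0.1554
```

Call:
{"name": "step_arm", "arguments": {
  "xyz": [
    [0,-0.025,0],
    [0,-0.05,0],
    [0,-0.07,0],
    [0,-0.09,0],
    [0,-0.105,0],
    [0,-0.118,0],
    [0.005,-0.135,0],
    [0.008,-0.159,0],
    [0.017,-0.183,0],
    [0.024,-0.207,0],
    [0.029,-0.232,0],
    [0.029,-0.232,0]
  ],
  "yaw": [0,0,0,0,0,0,-0.005,-0.011,-0.022,-0.033,-0.044,-0.044],
  "claw": [1,1,1,1,1,1,1,1,1,1,1,1]
}}

```text
time_s: 4.23
tcp_pos: [0.4881, 0.2186, 0.0607]
eef_rot: [180.0, -0.0, -170.0]
contact_force: [0.0, -0.9, 0.5]
gripper_width: 0.0004
gripper_force: 0.0
```

```bash
python3 - <<'E'
from h import *
im,d=snap('side','side2'); P=cloud('side',d)
m=(P[...,0]>.40)&(P[...,0]<.6)&(P[...,1]>.1)&(P[...,1]<.25)&(P[...,2]>.036)&(P[...,2]<.049)
k,l,st,_=cv2.connectedComponentsWithStats(m.astype(np.uint8))
for i in range(1,k):
    if st[i,4]>40: q=P[l==i]; print(st[i,4],q.mean(0).round(4),np.degrees(np.arctan2(*(q.mean(0)[:2]-H)[::-1])))
im,d=snap('scene','scene2')
cv2.imwrite('pics/c4.png',cv2.resize(im[170:310,230:420],(760,560),interpolation=cv2.INTER_CUBIC))
arc(list(np.arange(194,260,4)),.032)
E
```

```text
176 [0.555  0.2056 0.0434] 120.09847088416505
172 [0.4339 0.1879 0.043 ] -174.64552343224264
t 4.33 p [0.4884 0.2192 0.0607] rot [ 1.8000e+02  1.0000e-02 -1.7034e+02] j [  45.2   18.4  -29.7    0.   -41.9 -125.5] F [-1.1 -0.4 -0.4]
[0.007, -0.02, 0.002] -0.012
[0.016, -0.044, 0.002] -0.0232
[0.023, -0.069, 0.002] -0.0343
[0.028, -0.093, 0.002] -0.0454
[0.031, -0.118, 0.002] -0.0565
[0.033, -0.144, 0.002] -0.0676
[0.033, -0.169, 0.002] -0.0787
[0.031, -0.194, 0.002] -0.0898
[0.028, -0.219, 0.002] -0.1009
[0.022, -0.244, 0.002] -0.112
[0.015, -0.268, 0.002] -0.1232
[0.007, -0.292, 0.002] -0.1343
[-0.004, -0.315, 0.002] -0.1454
[-0.016, -0.337, 0.002] -0.1565
[-0.029, -0.359, 0.002] -0.1676
[-0.044, -0.379, 0.002] -0.1787
[-0.06, -0.398, 0.002] -0.1898
```

View pics/c4.png

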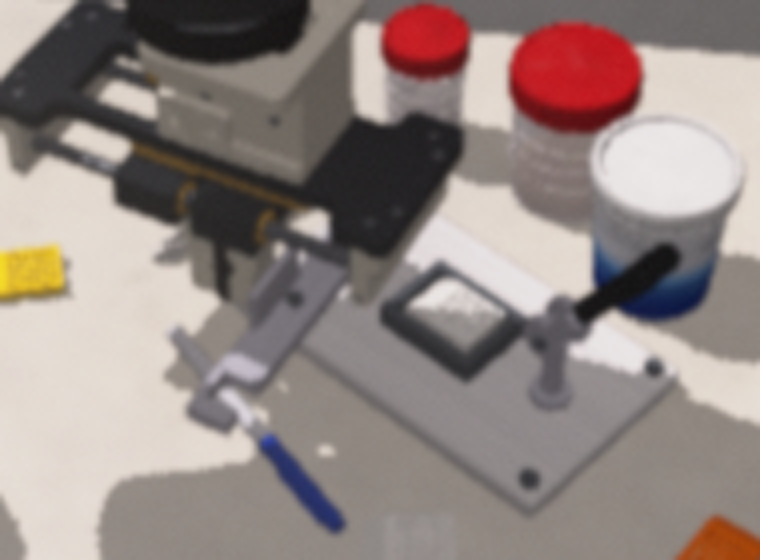

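The view shows the finger's back against the tab, with the strap at about 185° following the tool. I'll continue the arc.

Call:
{"name": "step_arm", "arguments": {
  "xyz": [
    [0.007,-0.02,0],
    [0.016,-0.044,0],
    [0.023,-0.069,0],
    [0.028,-0.093,0],
    [0.031,-0.118,0],
    [0.033,-0.144,0],
    [0.033,-0.169,0],
    [0.031,-0.194,0],
    [0.028,-0.219,0],
    [0.022,-0.244,0],
    [0.015,-0.268,0],
    [0.007,-0.292,0],
    [-0.004,-0.315,0],
    [-0.016,-0.337,0],
    [-0.029,-0.359,0],
    [-0.029,-0.359,0]
  ],
  "yaw": [-0.012,-0.023,-0.034,-0.045,-0.0565,-0.0675,-0.079,-0.09,-0.101,-0.112,-0.123,-0.134,-0.145,-0.1565,-0.1675,-0.1675],
  "claw": [1,1,1,1,1,1,1,1,1,1,1,1,1,1,1,1]
}}

```text
time_s: 5.67
tcp_pos: [0.5067, 0.1493, 0.0605]
eef_rot: [-180.0, -0.0, -109.9]
contact_force: [0.0, 0.2, -0.1]
gripper_width: 0.0005
gripper_force: 0.0
```

```bash
cat >> h.py <<'E'
def strap(n,tag):
    im,d=snap(n,tag); P=cloud(n,d)
    m=(P[...,0]>.40)&(P[...,0]<.6)&(P[...,1]>.055)&(P[...,1]<.25)&(P[...,2]>.038)&(P[...,2]<.049)
    k,l,st,_=cv2.connectedComponentsWithStats(m.astype(np.uint8))
    for i in range(1,k):
        if st[i,4]>40: q=P[l==i]; print(n,st[i,4],q.mean(0).round(4),np.degrees(np.arctan2(*(q.mean(0)[:2]-H)[::-1])).round(1)%360)
E
python3 - <<'E'
from h import *
strap('side','side3'); strap('scene','scene3')
arc(list(np.arange(252,268,2)),.032)
E
```

```text
side 455 [0.5462 0.1798 0.0441] 238.2
scene 373 [0.5166 0.1057 0.0438] 246.0
t 5.77 p [0.5063 0.1496 0.0605] rot [ 1.8000e+02 -1.0000e-02 -1.1012e+02] j [ 37.8  17.9 -30.6   0.  -41.6 -57.9] F [-1.1 -0.3 -0.2]
[0.006, -0.011, 0.001] -0.0059
[0.011, -0.023, 0.001] -0.0114
[0.016, -0.034, 0.001] -0.017
[0.02, -0.046, 0.001] -0.0226
[0.023, -0.058, 0.001] -0.0281
[0.027, -0.071, 0.001] -0.0337
[0.03, -0.083, 0.001] -0.0392
[0.032, -0.095, 0.001] -0.0448
```

Call:
{"name": "step_arm", "arguments": {
  "xyz": [
    [0.006,-0.011,0],
    [0.011,-0.023,0],
    [0.016,-0.034,0],
    [0.02,-0.046,0],
    [0.023,-0.058,0],
    [0.027,-0.071,0],
    [0.029,-0.078,0],
    [0.029,-0.084,0],
    [0.029,-0.09,0],
    [0.029,-0.095,0],
    [0.029,-0.1,0],
    [0.029,-0.1,0]
  ],
  "yaw": [-0.006,-0.0115,-0.017,-0.0225,-0.028,-0.0335,-0.0365,-0.038,-0.038,-0.038,-0.038,-0.038],
  "claw": [1,1,1,1,1,1,1,1,1,1,1,1]
}}

```text
time_s: 6.77
tcp_pos: [0.5232, 0.1372, 0.0605]
eef_rot: [180.0, -0.0, -96.3]
contact_force: [-0.7, 0.5, 0.1]
gripper_width: 0.0005
gripper_force: 0.2
```

```bash
python3 - <<'E'
from h import *
strap('scene','scene4')
arc([263.8]*4,[.032,.030,.028,.026])
E
```

```text
scene 304 [0.5408 0.0946 0.0437] 260.4
t 6.82 p [0.5232 0.1373 0.0605] rot [-180.     -0.    -96.25] j [ 35.5  18.9 -29.    0.  -42.2 -41.7] F [-0.5 -0.3  0.1]
[-0.004, 0.018, 0.002] -0.0001
[-0.004, 0.008, 0.002] -0.0001
[-0.004, -0.002, 0.002] -0.0001
[-0.004, -0.012, 0.002] -0.0001
```

Call:
{"name": "step_arm", "arguments": {
  "xyz": [
    [0,-0.005,0],
    [0,-0.01,0],
    [0,-0.015,0],
    [0,-0.02,0],
    [0,-0.02,0]
  ],
  "yaw": [0,0,0,0,0],
  "claw": [1,1,1,1,1]
}}

```text
time_s: 7.23
tcp_pos: [0.5264, 0.1366, 0.0605]
eef_rot: [179.9, -0.0, -96.2]
contact_force: [-5.0, 0.7, 3.2]
gripper_width: 0.0007
gripper_force: 2.6
```

Call:
{"name": "step_arm", "arguments": {
  "xyz": [
    [0,-0.005,0],
    [0,-0.005,0]
  ],
  "yaw": [0,0],
  "claw": [1,1]
}}

```text
time_s: 7.4
tcp_pos: [0.5265, 0.1365, 0.0604]
eef_rot: [179.8, -0.0, -96.2]
contact_force: [-9.2, 3.0, 6.2]
gripper_width: 0.0008
gripper_force: 5.0
```

Call:
{"name": "step_arm", "arguments": {
  "xyz": [
    [0,0.03,0],
    [0,0.08,0],
    [0,0.13,0],
    [0,0.15,-0.1],
    [0,0.15,-0.3],
    [0,0.15,-0.5],
    [0,0.15,-0.65],
    [0,0.15,-0.7],
    [0,0.15,-0.7]
  ],
  "yaw": [0,0,0,0,0,0,0,0,0],
  "claw": [1,1,1,1,1,1,1,1,1]
}}

```text
time_s: 8.15
tcp_pos: [0.4992, 0.141, 0.2041]
eef_rot: [-179.7, 0.2, -96.2]
contact_force: [-0.1, -0.1, -0.7]
gripper_width: 0.0002
gripper_force: 0.0
```

```bash
python3 - <<'E'
from h import *
strap('scene','scene5'); im=cv2.imread('pics/scene5.png'); d=np.load('pics/scene5.npy')
P=cloud('scene',d)
m=(P[...,0]>.5)&(P[...,0]<.6)&(P[...,1]>.055)&(P[...,1]<.15)&(P[...,2]>.06)&(P[...,2]<.068)
print('tab',P[m].mean(0),m.sum())
cv2.imwrite('pics/c5.png',cv2.resize(im[170:310,250:440],(760,560),interpolation=cv2.INTER_CUBIC))
go()
E
```

```text
scene 547 [0.5485 0.1362 0.0438] 261.0
tab [0.54193744 0.10753374 0.06422997] 127
t 8.2 p [0.4982 0.1405 0.2019] rot [-1.7985e+02  1.5000e-01 -9.6200e+01] j [ 37.5   7.3 -22.4  -0.  -60.1 -43.7] F [ 0.1  0.1 -0.6]
```

View pics/c5.png

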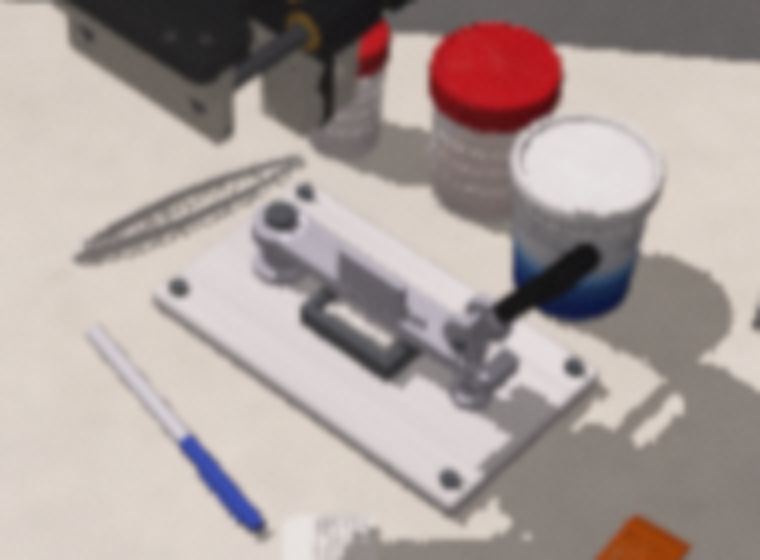

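The view shows the strap over the cassette with its notch round the stud, and the lever still raised. I'll check the strap angle and plan the lever push.

```bash
python3 - <<'E'
from h import *
d=np.load('pics/scene5.npy'); im=cv2.imread('pics/scene5.png'); P=cloud('scene',d)
m=(P[...,0]>.5)&(P[...,0]<.6)&(P[...,1]>.055)&(P[...,1]<.25)&(P[...,2]>.040)&(P[...,2]<.048)
q=P[m]; print('strap',cv2.minAreaRect((q[:,:2]*1000).astype(np.float32)))
m=(P[...,0]>.5)&(P[...,0]<.6)&(P[...,1]>.055)&(P[...,1]<.17)&(P[...,2]>.058)&(P[...,2]<.068)&(P[...,1]>.1)
print('tab',cv2.minAreaRect((P[m][:,:2]*1000).astype(np.float32)))
# lever: hinge and dark points, in jig frame
a=np.radians(-6.2); X=np.array([np.cos(a),np.sin(a)]); Y=np.array([-np.sin(a),np.cos(a)]); C=np.array([.552,.14])
for n,t in(('scene','scene5'),('side','side0')):
    P=cloud(n,np.load(f'pics/{t}.npy')); im=cv2.imread(f'pics/{t}.png'); w=P[...,:2]-C
    m=(abs(w@X)<.03)&(w@Y<-.06)&(w@Y>-.13)&(P[...,2]>.08)&(P[...,2]<.2)&(im.max(2)<90)
    jx,jy,z=(w@X)[m],(w@Y)[m],P[...,2][m]; al=np.degrees(np.arctan2(z-.058,-(jy+.06)))
    rad=np.hypot(z-.058,jy+.06); k=rad>.066; o=rad.argsort()
    print(n,m.sum(),'jx',np.percentile(jx[k],[2,50,98]).round(4),'rad max',np.percentile(rad,98).round(4),'elev',np.percentile(al[k],[2,50,98]).round(1),'z',np.percentile(z,[50,98]).round(4),'jy',np.percentile(jy[k],[2,50,98]).round(4))
E
```

```text
strap ((552.8296508789062, 137.455810546875), (152.88253784179688, 28.857677459716797), 84.34734344482422)
tab ((543.0686645507812, 134.9301300048828), (39.798099517822266, 7.023675441741943), 83.15033721923828)
scene 210 jx [-0.0126 -0.0059  0.0112] rad max 0.0922 elev [54.6 58.7 62.7] z [0.1276 0.1374] jy [-0.1112 -0.1048 -0.0946]
side 386 jx [-0.0118 -0.0009  0.0119] rad max 0.0902 elev [57.8 62.2 65.5] z [0.119  0.1369] jy [-0.1062 -0.0974 -0.0881]
```

```bash
cat >> h.py <<'E'
a_=np.radians(-6.2); X=np.array([np.cos(a_),np.sin(a_)]); Y=np.array([-np.sin(a_),np.cos(a_)]); C=np.array([.552,.14])
def lev(ths,back=0,extra=0):
    T=[]
    for t in np.radians(ths):
        y=-.060-.078*np.cos(t)+.006*np.sin(t)+.014+back; z=.058+.078*np.sin(t)+.006*np.cos(t)+.014-extra
        T.append((*(C+y*Y),z,-6.2))
    go(*T)
E
python3 - <<'E'
from h import *
lev([58],.022)
E
```

```text
t 8.2 p [0.4982 0.1405 0.2019] rot [-1.7985e+02  1.5000e-01 -9.6200e+01] j [ 37.5   7.3 -22.4  -0.  -60.1 -43.7] F [ 0.1  0.1 -0.6]
[0.275, -0.267, 0.303] -0.25
```

Call:
{"name": "step_arm", "arguments": {
  "xyz": [
    [0.03,-0.03,0],
    [0.08,-0.08,0],
    [0.14,-0.14,0],
    [0.2,-0.2,0],
    [0.25,-0.25,0],
    [0.275,-0.267,0],
    [0.275,-0.267,0],
    [0.275,-0.267,0],
    [0.275,-0.267,0],
    [0.275,-0.267,0],
    [0.275,-0.267,0],
    [0.275,-0.267,0],
    [0.275,-0.267,0.05],
    [0.275,-0.267,0.15],
    [0.275,-0.267,0.24],
    [0.275,-0.267,0.29],
    [0.275,-0.267,0.3],
    [0.275,-0.267,0.3]
  ],
  "yaw": [-0.019,-0.038,-0.057,-0.076,-0.095,-0.114,-0.133,-0.152,-0.171,-0.19,-0.21,-0.23,-0.25,-0.25,-0.25,-0.25,-0.25,-0.25],
  "claw": [1,1,1,1,1,1,1,1,1,1,1,1,1,1,1,1,1,1]
}}

```text
time_s: 9.7
tcp_pos: [0.5446, 0.0792, 0.1393]
eef_rot: [179.9, 0.1, -6.2]
contact_force: [-0.1, -0.4, 0.6]
gripper_width: 0.0006
gripper_force: 0.0
```

```bash
python3 - <<'E'
from h import *
im,d=snap('scene','scene6')
cv2.imwrite('pics/c6.png',cv2.resize(im[150:310,270:460],(712,600),interpolation=cv2.INTER_CUBIC))
lev([58]); lev(np.arange(55,-4,-3.5))
E
```

```text
t 9.75 p [0.5453 0.0794 0.1403] rot [ 1.7996e+02  4.0000e-02 -6.2000e+00] j [ 28.7  14.  -22.8   0.  -53.2  55.1] F [-0.3  0.2  1.2]
[0.001, 0.107, -0.005] -0.0
t 9.75 p [0.5453 0.0794 0.1403] rot [ 1.7996e+02  4.0000e-02 -6.2000e+00] j [ 28.7  14.  -22.8   0.  -53.2  55.1] F [-0.3  0.2  1.2]
[0.001, 0.125, 0.005] -0.0
[0.001, 0.145, 0.018] -0.0
[0.001, 0.164, 0.032] -0.0
[0.001, 0.183, 0.047] -0.0
[0.001, 0.2, 0.063] -0.0
[0.001, 0.217, 0.08] -0.0
[0.001, 0.232, 0.099] -0.0
[0.001, 0.246, 0.118] -0.0
[0.001, 0.259, 0.138] -0.0
[0.001, 0.271, 0.159] -0.0
[0.001, 0.282, 0.18] -0.0
[0.001, 0.291, 0.202] -0.0
[0.001, 0.299, 0.225] -0.0
[0.001, 0.305, 0.248] -0.0
[0.001, 0.31, 0.271] -0.0
[0.001, 0.314, 0.295] -0.0
[0.001, 0.316, 0.318] -0.0
```

View pics/c6.png

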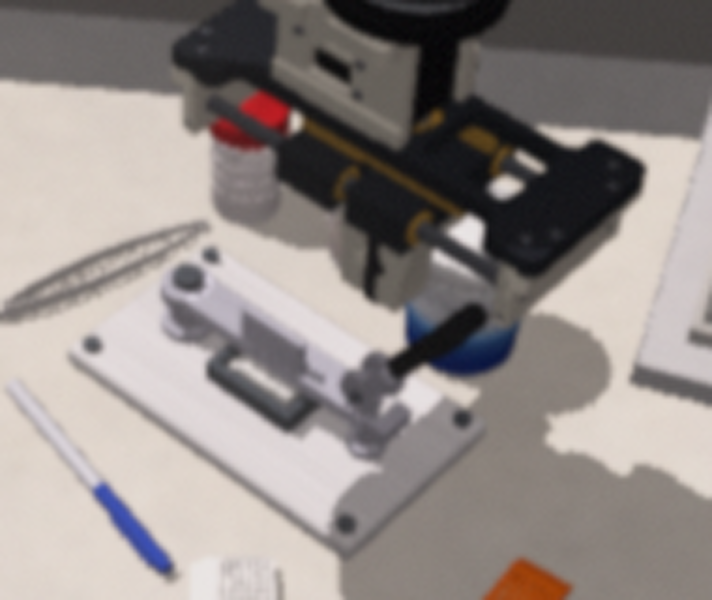

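The finger stands on the strap side of the pad and clear of the cup. I'll push along the arc.

Call:
{"name": "step_arm", "arguments": {
  "xyz": [
    [0,0.04,0],
    [0,0.08,-0.003],
    [0,0.105,-0.003],
    [0,0.125,0.005],
    [0,0.145,0.018],
    [0,0.164,0.032],
    [0,0.183,0.047],
    [0,0.2,0.063],
    [0,0.217,0.08],
    [0,0.232,0.099],
    [0,0.246,0.118],
    [0,0.246,0.118]
  ],
  "yaw": [0,0,0,0,0,0,0,0,0,0,0,0],
  "claw": [1,1,1,1,1,1,1,1,1,1,1,1]
}}

```text
time_s: 10.75
tcp_pos: [0.5395, 0.03, 0.1159]
eef_rot: [180.0, 0.1, -6.2]
contact_force: [-0.7, 0.5, 0.5]
gripper_width: 0.0005
gripper_force: 0.0
```

```bash
python3 - <<'E'
from h import *
lev([27.,23,19,15,11,7,3,0,-2,-4])
E
```

```text
t 10.75 p [0.5395 0.03   0.1159] rot [ 1.7997e+02  8.0000e-02 -6.2400e+00] j [ 24.   14.7 -25.7  -0.  -49.7  59.8] F [-0.7  0.5  0.5]
[0.003, 0.01, 0.016] -0.0001
[0.003, 0.024, 0.04] -0.0001
[0.003, 0.036, 0.064] -0.0001
[0.003, 0.045, 0.09] -0.0001
[0.003, 0.054, 0.116] -0.0001
[0.003, 0.06, 0.142] -0.0001
[0.003, 0.064, 0.169] -0.0001
[0.003, 0.067, 0.19] -0.0001
[0.003, 0.067, 0.203] -0.0001
[0.003, 0.068, 0.217] -0.0001
```

Call:
{"name": "step_arm", "arguments": {
  "xyz": [
    [0,0.01,0.016],
    [0,0.024,0.04],
    [0,0.036,0.064],
    [0,0.045,0.09],
    [0,0.054,0.116],
    [0,0.06,0.142],
    [0,0.064,0.16],
    [0,0.066,0.175],
    [0,0.067,0.185],
    [0,0.067,0.185]
  ],
  "yaw": [0,0,0,0,0,0,0,0,0,0],
  "claw": [1,1,1,1,1,1,1,1,1,1]
}}

```text
time_s: 11.58
tcp_pos: [0.5384, 0.0172, 0.0795]
eef_rot: [180.0, 0.0, -6.2]
contact_force: [-0.4, 0.0, -0.5]
gripper_width: 0.0004
gripper_force: 0.0
```

```bash
cat >> h.py <<'E'
def lever(n,t):
    P=cloud(n,snap(n,t)[1]); im=cv2.imread(f'pics/{t}.png'); w=P[...,:2]-C
    m=(abs(w@X)<.016)&(w@Y<-.095)&(w@Y>-.16)&(P[...,2]>.03)&(P[...,2]<.12)&(im.max(2)<90)
    print(n,m.sum(),'z',np.percentile(P[...,2][m],[5,50,95]).round(4),'y',np.percentile((w@Y)[m],[2,98]).round(4))
E
python3 - <<'E'
from h import *
lever('scene','scene7'); lever('side','side7'); lev([0,-2])
E
```

```text
scene 276 z [0.0595 0.066  0.0998] y [-0.1497 -0.0965]
side 103 z [0.0599 0.0643 0.0714] y [-0.1421 -0.0959]
t 11.68 p [0.5386 0.0174 0.0798] rot [-1.7999e+02  1.0000e-02 -6.2200e+00] j [ 22.7  17.2 -28.1  -0.  -44.7  61.1] F [-0.4 -0.1 -0.1]
[0.001, 0.003, 0.009] -0.0001
[0.001, 0.004, 0.022] -0.0001
```

Nearly level, with no stop force yet. I'll press in 1 mm steps.

Call:
{"name": "step_arm", "arguments": {
  "xyz": [
    [0,0,0.005],
    [0,0,0.01],
    [0,0,0.015],
    [0,0,0.02],
    [0,0,0.02]
  ],
  "yaw": [0,0,0,0,0],
  "claw": [1,1,1,1,1]
}}

```text
time_s: 12.1
tcp_pos: [0.539, 0.0173, 0.0776]
eef_rot: [180.0, -0.1, -6.2]
contact_force: [-5.9, 0.2, 17.5]
gripper_width: 0.0005
gripper_force: 8.7
```

Call:
{"name": "step_arm", "arguments": {
  "xyz": [
    [0,0,0.005],
    [0,0,0.01],
    [0,0,0.01]
  ],
  "yaw": [0,0,0],
  "claw": [1,1,1]
}}

```text
time_s: 12.35
tcp_pos: [0.5392, 0.0173, 0.0771]
eef_rot: [180.0, -0.1, -6.1]
contact_force: [-11.1, 0.7, 31.5]
gripper_width: 0.0006
gripper_force: 15.8
```

The lever is against its stop: fingertip at about 63 mm with the force rising steeply. I'll lift off and check.

Call:
{"name": "step_arm", "arguments": {
  "xyz": [
    [0,0,-0.03],
    [0,0,-0.08],
    [0,0,-0.2],
    [0,0,-0.35],
    [0,0,-0.5],
    [0,0,-0.65],
    [0,-0.1,-0.75],
    [0,-0.3,-0.8],
    [0,-0.5,-0.8],
    [0,-0.7,-0.8],
    [0,-0.85,-0.8],
    [0,-0.9,-0.8],
    [0,-0.9,-0.8]
  ],
  "yaw": [0,0,0,0,0,0,0,0,0,0,0,0,0],
  "claw": [1,1,1,1,1,1,1,1,1,1,1,1,1]
}}

```text
time_s: 13.43
tcp_pos: [0.5581, 0.1988, 0.2336]
eef_rot: [180.0, 0.0, -6.1]
contact_force: [-0.3, -0.8, 0.8]
gripper_width: 0.0006
gripper_force: 0.0
```

```bash
python3 - <<'E'
from h import *
lever('scene','scene8'); strap('scene','scene9'); im=cv2.imread('pics/scene8.png'); P=cloud('scene',np.load('pics/scene8.npy'))
w=P[...,:2]-C
for y0 in (-.10,-.115,-.13,-.145):
    m=(abs(w@X)<.012)&(abs(w@Y-y0)<.006)&(P[...,2]>.04)&(P[...,2]<.1); print(y0,np.percentile(P[...,2][m],[20,50,90]).round(4))
m=(P[...,0]>.5)&(P[...,0]<.6)&(P[...,1]>.1)&(P[...,1]<.17)&(P[...,2]>.058)&(P[...,2]<.068)
print('tab',cv2.minAreaRect((P[m][:,:2]*1000).astype(np.float32)))
cv2.imwrite('pics/c7.png',cv2.resize(im[150:310,270:460],(712,600),interpolation=cv2.INTER_CUBIC)); go()
E
```

```text
scene 352 z [0.0576 0.0636 0.0659] y [-0.1496 -0.0964]
scene 516 [0.5483 0.1409 0.0438] 260.1
-0.1 [0.0603 0.0634 0.0656]
-0.115 [0.0608 0.0633 0.0651]
-0.13 [0.0625 0.0639 0.0655]
-0.145 [0.0605 0.0637 0.0656]
tab ((543.3776245117188, 134.74293518066406), (38.96725082397461, 6.935675621032715), 84.64293670654297)
t 13.53 p [0.5578 0.1963 0.2337] rot [ 1.7997e+02  4.0000e-02 -6.1600e+00] j [ 38.3  13.  -10.8  -0.  -66.2  45.5] F [-0.2 -0.7  0.4]
```

View pics/c7.png

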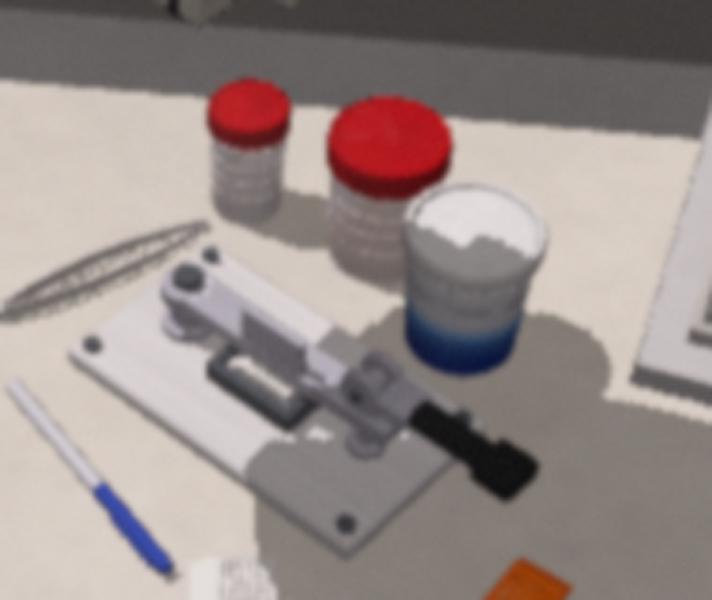

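The lever lies level, its upper face at 64 mm along its whole length. The strap is home, the bystanders haven't moved and the robot is clear, so I'm handing in.

```bash
python3 -c "
from plant import job
print(job.close_job())"
```

```text
the job is handed in; nothing more can be done
None
```

The job is handed in, with no verdict returned: the strap is home over the cassette, the cam lever was then pushed level against its stop, and the camera check showed the jars and other small things in place.

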